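# Clip the sprung clamp onto the casting plates

### The job

Take the sprung clip with the orange wings off its parking rail by squeezing the wings, and clip it over the upper edge of the glass plates standing in the grey casting stand, at the middle of that edge, straight and upright, lowered until its seat rests on the glass, then let go so that its jaws grip both faces. The plates are not always the same height, so feel gently for the edge and do not press hard on the glass; leave the objective can, the eyepiece and the timer where they are.

Things in the scene. Friction and masses are not known exactly. Their poses are not given: they have to be found in the camera images.
- stand: Grey casting stand, fixed, 150 (x) x 64 x 45 mm, cheeks 70 mm high at x = +-59 to 73; origin mid underside. In it stand two greenish glass plates as one sandwich 100 mm long (x), 8 mm thick (y), centred. The height of their upper edge (its middle: plate_edge) is not reported: 84 to 119 mm above the worktop, to be felt or seen. They rest on a springy gasket and yield 1 mm per 2.5 N of push beyond 3 N; over 30 N cracks the glass.
- rail_top (a point): Middle of the upper edge of the parking rail: an upright aluminium strip 70 mm long (x), 8 mm thick (y), top 64 mm above the worktop, on a dark steel foot 110 x 70 x 10 mm; fixed. The clip starts clipped over it, seat on the strip, within 15 mm of its middle. Furniture to avoid: a shelf's overhead bar 0.63 m up runs away from the robot along y = -0.27 from x = 0.33.
- clip_seat (a point): Underside of the clip's black seat bar, which rests on the edge it is clipped to. Clip: 50 to 100 g, 26 mm wide along its x (pivot axis). Pivot 9 mm above this point, jaw tips 31 mm below it, wing tips 53 mm above it. z points up to the wings; the jaws open along y. Start: upright, x along the rail.
- clip_grip (a point): Middle between the clip's two orange wings, 36 mm above the seat: take it here from above, fingers closing along the clip's y. Wing grips reach 23 to 53 mm above the seat. Clamped on 8 mm the wings are about 36 mm over their outer faces here, 43 at the tips; squeezed fully they are upright and parallel, 24 mm over the outer faces.
- clip_jaw_left (a joint): Opening angle of one jaw (rad): 0 shut, 0.12 clamped on 8 mm, 0.34 fully open at its stop (wings parallel, pads about 22 mm apart). The other jaw moves alike. Opening fully against the spring takes 10 to 13 N on each wing; 20 N holds it firmly open. Let go, the jaws close by themselves with about 6 N.
- can: White objective can, loose bystander, 38 mm across, 49 mm tall; origin at the middle of its underside.
- eyepiece: Black spare eyepiece, loose bystander, 40 mm across, 42 mm tall; origin at the middle of its underside.
- timer: White bench timer, loose bystander, 66 x 66 x 20 mm; origin at the middle of its underside.
Mind the look-alikes: they are no part of the job. Leave any pink or red look-alike of the part that bears clip_seat alone.

How it is judged:
On the way, in this order (a step that is already met when the one before it is completed fails the run):
1. the clip is off its parking rail, clear above it (distance between clip_seat and rail_top above 0.06 m and height (world z) of clip_seat above 0.1 m), for 0.1 s.
2. the clip is home on the plates' upper edge, jaws closed on the glass (x of clip_seat in the frame of plate_edge between -0.012 and 0.012 m and y of clip_seat in the frame of plate_edge between -0.004 and 0.004 m and z of clip_seat in the frame of plate_edge between -0.003 and 0.0035 m and angle between the x axis of clip_seat and the x axis of plate_edge, either way round below 0.14 rad and angle between clip_seat's own z axis and vertical below 0.12 rad and value of joint clip_jaw_left between 0.07 and 0.17 rad), for 0.2 s.
At the end, for the whole second after the job is handed in: Clip released on the plates: seat within 3.5 mm of the edge in height, 12 mm of its middle along and 4 mm across it, turned < 0.14 rad, tilted < 0.12 rad, jaw angle 0.07 to 0.17 rad (closed on the glass); can, eyepiece and timer within 30 mm of their start (all of step 2 and distance of each of can, eyepiece, timer from where it was at the start of the episode below 0.03 m); the robot touches nothing.
It fails at once if the glass plates are pressed with more than 30 N (contact force between plates and anything else above 30 N).
It fails at once if the objective can, the eyepiece or the timer is pushed more than 30 mm (distance of any of can, eyepiece, timer from where it was at the start of the episode above 0.03 m).
It also fails if it takes over 45 s, if anything falls off the work surface, if the arm or the gripper's body presses on something with over 40 N, if the wrist force passes 120 N, or if a joint passes its speed limit or range.

### The arm

A 7-joint arm with a two-finger parallel gripper is mounted at the origin on a cart in front of the work surface, level with it; the furniture and walls round the work are solid. World frame = base frame: x ahead of the robot, y to its left, z up, the work surface at z = 0. Lengths are in m, angles in rad, forces in N, time in s.
With the tool pointing down it reaches from about 0.425 to 0.925 m from the base axis. Payload 6.8 kg.
Tool frame: the origin (TCP) lies between the finger pads; the fingertips stand 19 mm ahead of it and the grasp point (between the pads) is the TCP; z points along the fingers, x is the direction in which the jaws open and shut, and the axes are right-handed (so a half turn about z gives the same grasp; the last joint's range is limited). The gripper opens to 88 mm and grips with 3 to 60 N. Pads are 20 mm wide; open, the fingers measure 115 mm over their backs; the gripper's body (75 mm by 178 mm) begins 61 mm behind the grasp point.
Start: joints at [1.146, 0.477, 0.022, 1.555, -0.011, 1.109, -0.083], TCP at [0.21, -0.641, 0.219] pointing down, gripper open.
Joint ranges: [-2.96, 2.96], [-0.34, 2.1], [-1.41, 1.46], [0.24, 2.44], [-1.37, 4.51], [0.17, 1.92], [-2.96, 2.96]. Speed limits (rad/s): [2.39, 2.39, 3.14, 3.14, 3.14, 3.14, 3.14].

### API

Orientations are given as a unit quaternion [x, y, z, w].
In Python, from station import ctrl, vision gives the robot as it stands.
- The arm moves only by the tool arm_command, never from a script. Its argument "series" is a list that holds one entry, the list of rows, each a list of 6 numbers: the shift along the tool's x, y, z in cm, then the turn, a rotation vector about the tool's x, y, z in rad. A call has 1 to 10 rows; each row is the pose to reach, as a shift and turn from the pose commanded when the call began, along the tool's axes at that moment; what a row does not reach only later rows make up. A row lasts 1/8 s, in which the tool goes at most 62.5 mm and 10.7 degrees, less where a joint would pass 70% of its speed; a pose out of reach is approached as far as the arm can. A call with a gripper value outside its range is refused whole. "claw" is the opening in per cent of the stroke, from 0 (shut) to 100 (fully open), set as the call begins (left out, the last holds). The fingers move at their own pace and stop on an object; "newtons" is the grip in N (left out, the last holds). Time passes only in rows, so rows that repeat a pose let the fingers close. It gives the time, the measured TCP pose, the force and the opening at its end, in the units of the state.
- ctrl.read_state(): the state, without advancing time (a new reading comes with each control period).
- vision.camera(name): name is "side" or "top"; returns a dict with "frame" (384x512x3 uint8, red, green, blue), "K" (3x3 intrinsics, pixels), "world_from_camera" (4x4, takes a point from camera to world coordinates). Camera axes: x right, y down, z forward; pixel columns grow to the right and rows downward; lengths in m; the calibration is good to about 2 mm. A picture is of the moment at which its call begins. There is no depth.
- ctrl.finish_job(): hands the job in, once; it reports no verdict.
The state is a dict: "clock": time; "joint_positions": joint angles; "qd": joint speeds; "joint_efforts": joint torques, N m; "ee_pos": TCP position; "tool_rot": TCP orientation; "contact_force": force on the tool from outside, world axes, zero at the start; "moment": the same for the moment, N m; "width": finger opening in m.
Only numpy, scipy, OpenCV 4.12 (cv2) and the standard library are available. Lean on these libraries where they do the work, as an engineer would, in place of code of your own. Each camera call takes 0.05 s, during which the arm holds its last target.

## Working session

There is one attempt and no reset: what is moved stays moved. The work goes in short steps, Python scripts to look and compute and a tool call to move; the robot and the scene stay as the last step left them, time stands still between calls to the robot, and variables do not carry over. Pictures are saved under pics/ and viewed, and the job is handed in when it is done.

Besides the shell and the picture viewer there is one more tool, called after ">>>" by a JSON object that holds its "fn" and its "kwargs". arm_command: Moves the arm, as the interface text tells. Its arguments: {"type":"object","properties":{"series":{"type":"array"},"claw":{"type":"number"},"newtons":{"type":"number"}},"required":["series"]}

```bash
mkdir -p pics; ls; python3 - <<'E'
from station import ctrl, vision
import cv2,numpy as np
s=ctrl.read_state();print(s)
for n in("side","top"):
    c=vision.camera(n);cv2.imwrite(f"pics/{n}0.png",c["frame"][:,:,::-1]);np.savez(f"{n}0.npz",**c);print(n,c["K"].tolist(),np.round(c["world_from_camera"],4).tolist())
E
```

```text
pics
{'clock': 0.0, 'joint_positions': array([ 1.14588638,  0.47776518,  0.02233502,  1.55641621, -0.01150284,
        1.10930267, -0.0831273 ]), 'qd': array([-0.00048218,  0.00087789, -0.00049728,  0.00139784, -0.00173111,
       -0.00037581, -0.0012933 ]), 'joint_efforts': array([-2.76151432e-04, -5.82858753e+01,  1.53455269e+00, -2.72614878e+01,
       -5.43496362e-02,  1.70013460e-02,  1.57529112e-04]), 'ee_pos': array([ 0.21009182, -0.64084625,  0.21811993]), 'tool_rot': array([ 8.09794276e-01, -5.86713263e-01, -7.48835471e-04, -4.65404936e-04]), 'contact_force': array([ 0.05133113,  0.45308089, -0.51357607]), 'moment': array([-0.03378254,  0.01899692, -0.00182162]), 'width': 0.08792836477561407}
side [[499.7173279662682, 0.0, 249.1834441484977], [0.0, 499.7173279662682, 186.3796649749113], [0.0, 0.0, 1.0]] [[-0.9803, -0.1264, 0.1518, 0.3559], [-0.1973, 0.6566, -0.728, 0.9442], [-0.0076, -0.7436, -0.6686, 0.965], [0.0, 0.0, 0.0, 1.0]]
top [[437.17690329101293, 0.0, 251.6427245327545], [0.0, 437.17690329101293, 191.6223807734023], [0.0, 0.0, 1.0]] [[-0.0005, -0.9886, 0.1503, 0.3847], [-0.9998, 0.0033, 0.0187, -0.0203], [-0.019, -0.1503, -0.9885, 1.389], [0.0, 0.0, 0.0, 1.0]]
```

View pics/side0.png

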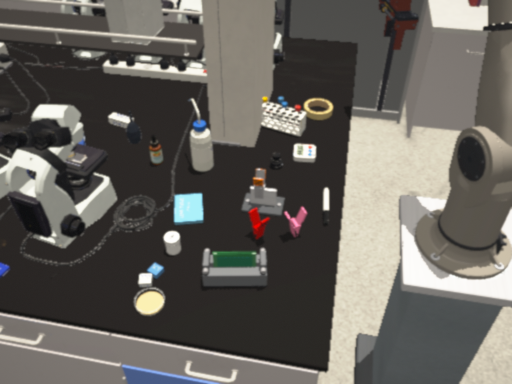

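View pics/top0.png

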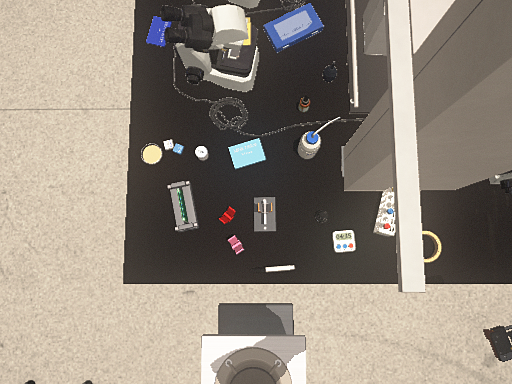

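```bash
python3 - <<'E'
import cv2,numpy as np
a=cv2.imread("pics/side0.png");b=cv2.imread("pics/top0.png")
c1=cv2.resize(a[150:300,190:320],None,fx=4,fy=4,interpolation=cv2.INTER_CUBIC)
cv2.imwrite("pics/s0z.png",c1)
c2=cv2.resize(b[170:260,160:290],None,fx=6,fy=6,interpolation=cv2.INTER_CUBIC)
cv2.imwrite("pics/t0z.png",c2)
E
```

```text
(no output)
```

View pics/s0z.png

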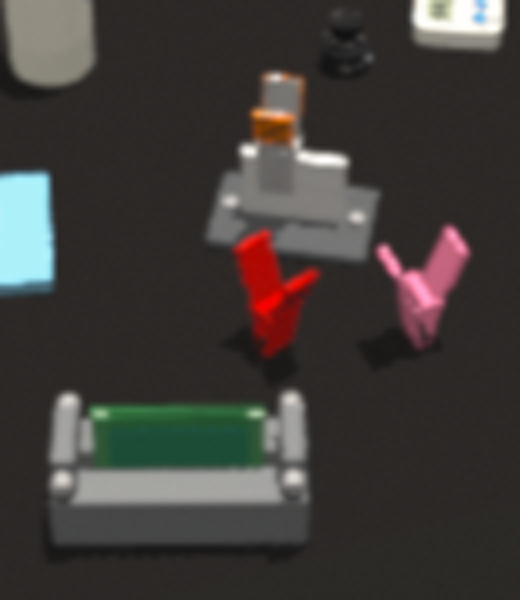

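View pics/t0z.png

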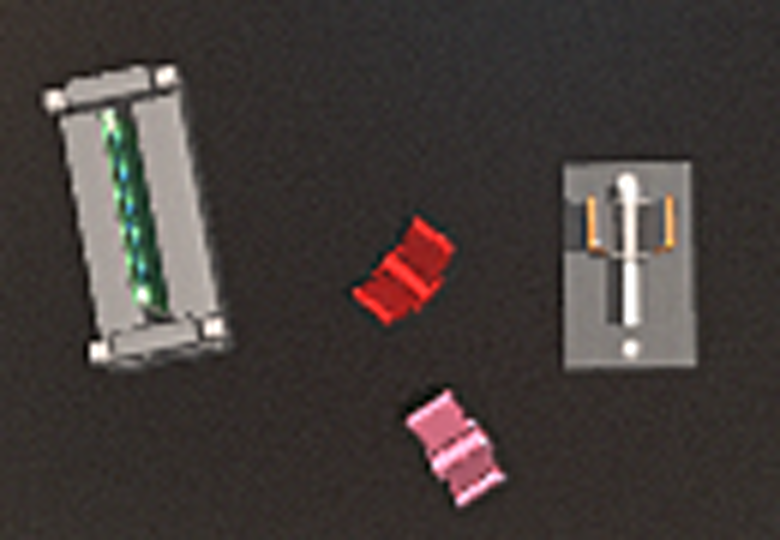

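```bash
python3 - <<'E'
import cv2,numpy as np
a=cv2.imread("pics/side0.png");b=cv2.imread("pics/top0.png")
c1=cv2.resize(a[240:295,195:275],None,fx=9,fy=9,interpolation=cv2.INTER_NEAREST)
cv2.imwrite("pics/s0g.png",c1)
c2=cv2.resize(b[178:235,162:205],None,fx=10,fy=10,interpolation=cv2.INTER_NEAREST)
cv2.imwrite("pics/t0g.png",c2)
c2=cv2.resize(b[195:235,250:282],None,fx=14,fy=14,interpolation=cv2.INTER_NEAREST)
cv2.imwrite("pics/t0c.png",c2)
E
```

```text
(no output)
```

View pics/s0g.png

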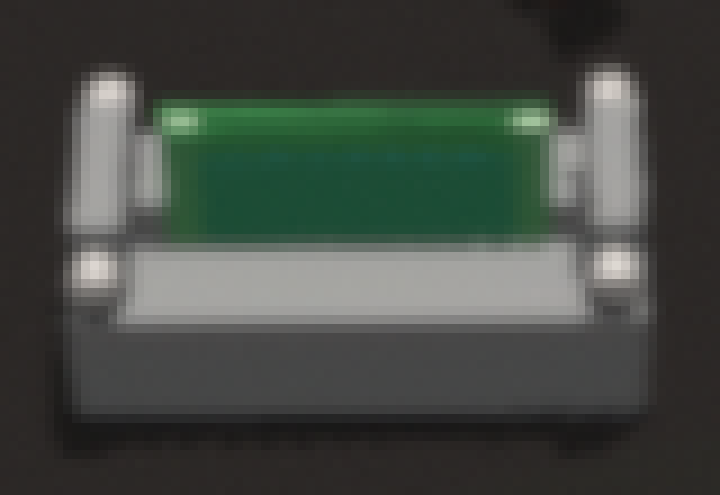

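View pics/t0g.png

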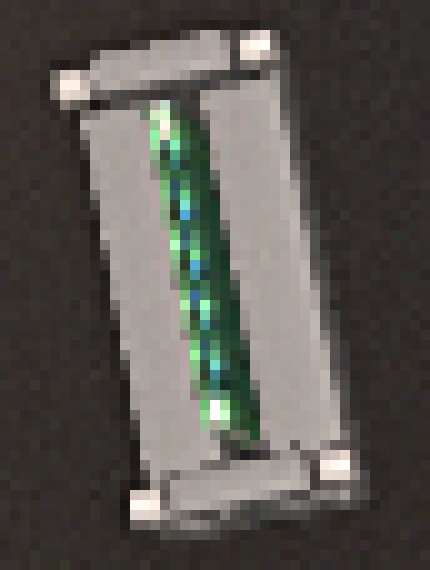

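View pics/t0c.png

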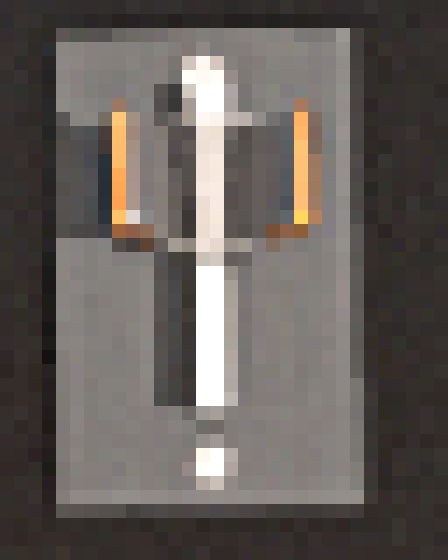

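```bash
cat > h.py <<'E'
import numpy as np
C={n:np.load(f"{n}0.npz") for n in("side","top")}
def ray(n,u,v):
    c=C[n];d=np.linalg.solve(c["K"],[u,v,1.]);T=c["world_from_camera"];return T[:3,3],T[:3,:3]@d
def onz(n,u,v,z):
    o,d=ray(n,u,v);return o+d*(z-o[2])/d[2]
def tri(p,q):
    o1,d1=ray("side",*p);o2,d2=ray("top",*q)
    A=np.c_[d1,-d2];t=np.linalg.lstsq(A,o2-o1,rcond=None)[0]
    a=o1+d1*t[0];b=o2+d2*t[1];return (a+b)/2,np.linalg.norm(a-b)
def proj(n,P):
    c=C[n];T=np.linalg.inv(c["world_from_camera"]);p=c["K"]@(T[:3,:3]@P+T[:3,3]);return p[:2]/p[2]
E
python3 - <<'E'
from h import *
f=lambda u,v,s,a,b:(u/s+a-.5,v/s+b-.5)
P=[f(*p,10,162,178) for p in[(70,88),(255,45),(145,505),(335,465)]]
W=[onz("top",*p,.07) for p in P];print(np.round(W,4));m=np.mean(W,0);print("stand",m)
d=W[0]+W[1]-W[2]-W[3];print("yaw",np.arctan2(d[1],d[0]),np.linalg.norm(d)/2)
S=[f(*p,9,195,240) for p in[(108,88),(608,88),(95,268),(615,265)]]
Ws=[onz("side",*p,.07) for p in S];print(np.round(Ws,4),np.mean(Ws,0))
# plate corners
sl=f(162,118,9,195,240);sr=f(550,118,9,195,240)
tl=f(163,103,10,162,178);tr=f(217,432,10,162,178)
print(tri(sl,tl),tri(sr,tr))
for z in(.084,.09,.095,.1,.105,.11,.119):print(z,onz("top",*np.mean([tl,tr],0),z),proj("side",np.r_[m[:2],z]),onz("side",*np.mean([sl,sr],0),z))
print(sl,sr)
# rail/clip
g=lambda u,v:f(u,v,14,250,195)
for p in[(119,168),(301,168),(210,168)]:print("clip",onz("top",*g(*p),.117))
for p in[(210,65),(212,405)]:print("rail",onz("top",*g(*p),.064))
for p in[(56,28),(357,28),(56,504),(364,510)]:print("foot",onz("top",*g(*p),.010))
E
```

```text
[[0.6026 0.2599 0.07  ]
 [0.6158 0.2032 0.07  ]
 [0.4747 0.2335 0.07  ]
 [0.4867 0.1761 0.07  ]]
stand [0.54498598 0.21820605 0.07      ]
yaw 0.20514989267359615 0.13123863523471865
[[0.6139 0.2055 0.07  ]
 [0.4857 0.1806 0.07  ]
 [0.6017 0.2637 0.07  ]
 [0.4736 0.2377 0.07  ]] [0.54374291 0.22187864 0.07      ]
(array([0.59379523, 0.22752884, 0.08813763]), np.float64(0.0022798585656879492)) (array([0.49548273, 0.20897154, 0.08841982]), np.float64(0.0004744053239170841))
0.084 [0.54532498 0.21904819 0.084     ] [233.75556744 253.75934083] [0.54506372 0.21472376 0.084     ]
0.09 [0.54458645 0.2179476  0.09      ] [233.68135171 252.04398425] [0.5437753  0.21969191 0.09      ]
0.095 [0.54397101 0.21703045 0.095     ] [233.61910589 250.60528958] [0.54270161 0.22383204 0.095     ]
0.1 [0.54335557 0.21611329 0.1       ] [233.55649358 249.15812416] [0.54162792 0.22797217 0.1       ]
0.105 [0.54274012 0.21519614 0.105     ] [233.49351154 247.70241298] [0.54055423 0.2321123  0.105     ]
0.11 [0.54212468 0.21427899 0.11      ] [233.43015647 246.23808009] [0.53948054 0.23625242 0.11      ]
0.119 [0.54101689 0.21262811 0.119     ] [233.3151667  243.58030843] [0.5375479  0.24370465 0.119     ]
(212.5, 252.61111111111111) (255.6111111111111, 252.61111111111111)
clip [ 0.53398973 -0.01481099  0.117     ]
clip [ 0.53388673 -0.05284545  0.117     ]
clip [ 0.53393821 -0.03383364  0.117     ]
rail [ 0.56278535 -0.03450665  0.064     ]
rail [ 0.48852265 -0.03457617  0.064     ]
foot [ 5.78643071e-01 -9.75940047e-05  1.00000000e-02]
foot [ 0.57842749 -0.06852989  0.01      ]
foot [4.70549969e-01 2.26704671e-05 1.00000000e-02]
foot [ 0.46909005 -0.06917202  0.01      ]
```

```bash
cat >> h.py <<'E'
from scipy.spatial.transform import Rotation as R
def toolR(yaw): # tool down, tool x at world angle yaw
    x=np.array([np.cos(yaw),np.sin(yaw),0]);z=np.array([0,0,-1.]);return np.c_[x,np.cross(z,x),z]
def rows(targets,s=None,R0=None):
    from station import ctrl
    s=s or ctrl.read_state();p0=np.array(s["ee_pos"]);A=R.from_quat(s["tool_rot"]).as_matrix() if R0 is None else R0
    for p,y in targets:
        d=A.T@(np.array(p)-p0)*100;w=R.from_matrix(A.T@toolR(y)).as_rotvec()
        print([round(float(v),2) for v in d]+[round(float(v),3) for v in w])
def info():
    from station import ctrl
    s=ctrl.read_state();A=R.from_quat(s["tool_rot"]).as_matrix()
    print("t",round(s["clock"],3),"p",np.round(s["ee_pos"],4),"yaw",round(float(np.degrees(np.arctan2(A[1,0],A[0,0]))),2),"zax",np.round(A[:,2],3),"F",np.round(s["contact_force"],2),"w",round(s["width"],4),"q",np.round(s["joint_positions"],2));return s
E
python3 - <<'E'
from h import *
info()
a0=np.radians(-71.8);y0=a0;y1=np.radians(-90)
pts=[]
s0=np.array([.21,-.641,.218]);w1=np.array([.44*np.cos(a0),.44*np.sin(a0),.18])
for k in range(1,5):pts.append((s0+(w1-s0)*k/4,y0))
A=np.linspace(a0,np.radians(-4),10)
for k,a in enumerate(A[1:]):pts.append(([.44*np.cos(a),.44*np.sin(a),.18],y0+(y1-y0)*(k+1)/9))
rows(pts)
for p in[(235,140),(270,140)]:print(onz("side",*p,0))
print(onz("top",344,190,0),onz("top",344,241,.02))
E
```

```text
t 0.1 p [ 0.2101 -0.6409  0.2182] yaw -71.85 zax [-0.001  0.001 -1.   ] F [ 0.03  0.45 -0.79] w 0.0879 q [ 1.15  0.48  0.02  1.56 -0.01  1.11 -0.08]
[-5.86, -0.0, 0.98, 0.0, 0.002, -0.001]
[-11.72, -0.01, 1.94, 0.0, 0.002, -0.001]
[-17.58, -0.03, 2.9, 0.0, 0.002, -0.001]
[-23.44, -0.04, 3.86, 0.0, 0.002, -0.001]
[-23.83, -5.81, 3.86, 0.0, 0.002, 0.034]
[-24.96, -11.48, 3.86, 0.0, 0.002, 0.07]
[-26.83, -16.95, 3.86, 0.0, 0.002, 0.105]
[-29.4, -22.12, 3.87, 0.0, 0.002, 0.14]
[-32.63, -26.92, 3.87, 0.0, 0.002, 0.176]
[-36.46, -31.25, 3.88, 0.0, 0.002, 0.211]
[-40.83, -35.04, 3.88, 0.0, 0.002, 0.246]
[-45.65, -38.23, 3.89, 0.0, 0.002, 0.282]
[-50.85, -40.76, 3.9, 0.0, 0.002, 0.317]
[ 0.66390521 -0.31703662  0.        ]
[ 0.55318103 -0.33814682  0.        ]
[ 0.60016034 -0.2898901   0.        ] [ 0.43695347 -0.28086885  0.02      ]
```

>>> {"fn": "arm_command", "kwargs": {"series": [[[-4.5, 0, 1, 0, 0, 0], [-9, 0, 2, 0, 0, 0], [-13.5, 0, 3, 0, 0, 0], [-18, 0, 3.9, 0, 0, 0], [-23.4, 0, 3.9, 0, 0, 0], [-23.4, 0, 3.9, 0, 0, 0]]], "claw": 100, "newtons": 20}}

```text
clock: 0.85
ee_pos: [0.1355, -0.4151, 0.1792]
tool_rot: [0.81, -0.587, -0.002, -0.001]
contact_force: [0.6, -1.7, 0.0]
width: 0.0877
```

```bash
python3 - <<'E'
from h import *
info()
a0=np.radians(-71.8);y0=a0;y1=np.radians(-90)
pts=[]
A=np.linspace(a0,np.radians(-4),10)
for k,a in enumerate(A[1:]):pts.append(([.44*np.cos(a),.44*np.sin(a),.18],y0+(y1-y0)*(k+1)/9))
rows(pts)
E
```

```text
t 0.85 p [ 0.1355 -0.4151  0.1792] yaw -71.84 zax [-0.002  0.003 -1.   ] F [ 0.64 -1.65  0.  ] w 0.0877 q [ 1.12  0.14 -0.01  2.14  0.    0.87 -0.14]
[-0.05, -5.86, -0.08, 0.001, 0.004, 0.035]
[-1.18, -11.52, -0.08, 0.001, 0.004, 0.07]
[-3.05, -16.99, -0.08, 0.001, 0.004, 0.105]
[-5.62, -22.17, -0.07, 0.001, 0.004, 0.141]
[-8.85, -26.97, -0.06, 0.001, 0.004, 0.176]
[-12.68, -31.3, -0.05, 0.001, 0.004, 0.211]
[-17.04, -35.09, -0.03, 0.001, 0.004, 0.246]
[-21.87, -38.28, -0.02, 0.001, 0.004, 0.282]
[-27.07, -40.81, 0.0, 0.001, 0.004, 0.317]
```

>>> {"fn": "arm_command", "kwargs": {"series": [[[0, -5.9, 0, 0, 0, 0.03], [-1.2, -11.5, 0, 0, 0, 0.07], [-3, -17, 0, 0, 0, 0.1], [-5.6, -22.2, 0, 0, 0, 0.14], [-8.9, -27, 0, 0, 0, 0.18], [-12.7, -31.3, 0, 0, 0, 0.21], [-17, -35, 0, 0, 0, 0.25], [-21.9, -38.3, 0, 0, 0, 0.28], [-27, -40.8, 0, 0, 0, 0.32], [-27, -40.8, 0, 0, 0, 0.32]]]}}

```text
clock: 2.1
ee_pos: [0.4426, -0.0309, 0.1804]
tool_rot: [0.709, -0.705, -0.0, -0.001]
contact_force: [-0.5, -0.2, 0.1]
width: 0.0878
```

```bash
python3 - <<'E'
from h import *
info()
y=np.radians(-90)
rows([([.48,-.034,.18],y),([.534,-.034,.18],y)])
E
```

```text
t 2.1 p [ 0.4426 -0.0309  0.1804] yaw -89.74 zax [ 0.001  0.002 -1.   ] F [-0.52 -0.18  0.09] w 0.0878 q [ 0.31  0.17 -0.41  2.1   0.09  0.88 -1.72]
[0.33, -3.74, 0.05, -0.001, 0.002, 0.005]
[0.35, -9.14, 0.05, -0.001, 0.002, 0.005]
```

>>> {"fn": "arm_command", "kwargs": {"series": [[[0.2, -4.5, 0, 0, 0, 0], [0.3, -9.1, 0, 0, 0, 0], [0.3, -9.1, 0, 0, 0, 0], [0.3, -9.1, 0, 0, 0, 0]]]}}

```text
clock: 2.6
ee_pos: [0.5313, -0.0396, 0.1795]
tool_rot: [-0.706, 0.709, 0.001, -0.001]
contact_force: [-0.1, 0.7, 0.5]
width: 0.0877
```

```bash
python3 - <<'E'
from h import *
from station import vision
import cv2
s=info()
for n in("side","top"):
    f=vision.camera(n)["frame"][:,:,::-1]
    cv2.imwrite(f"pics/{n}1.png",f); u,v=[int(x) for x in proj(n,np.array([.534,-.034,.12]))]
    cv2.imwrite(f"pics/{n}1z.png",cv2.resize(f[v-40:v+40,u-50:u+50],None,fx=7,fy=7,interpolation=cv2.INTER_CUBIC))
rows([([.534,-.034,.1],np.radians(-90))])
E
```

```text
t 2.6 p [ 0.5313 -0.0396  0.1795] yaw -90.24 zax [-0.002 -0.    -1.   ] F [-0.11  0.73  0.48] w 0.0877 q [ 0.28  0.32 -0.38  1.91  0.15  0.94 -1.75]
[-0.54, -0.31, 7.99, 0.001, -0.0, -0.004]
```

View pics/side1z.png

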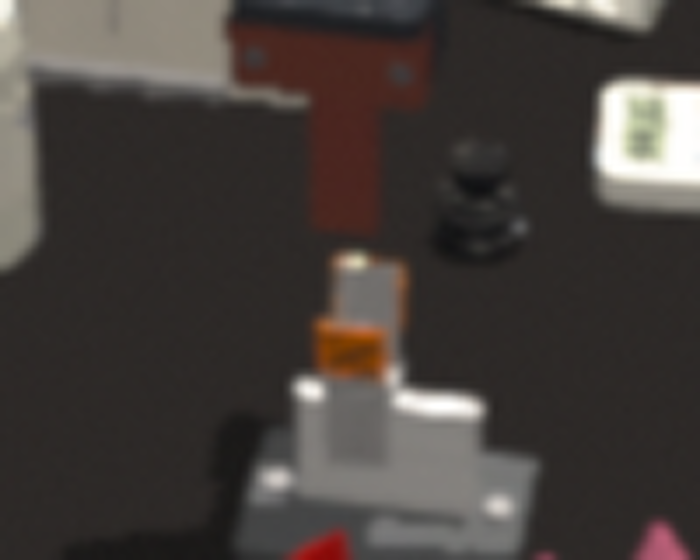

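View pics/top1z.png

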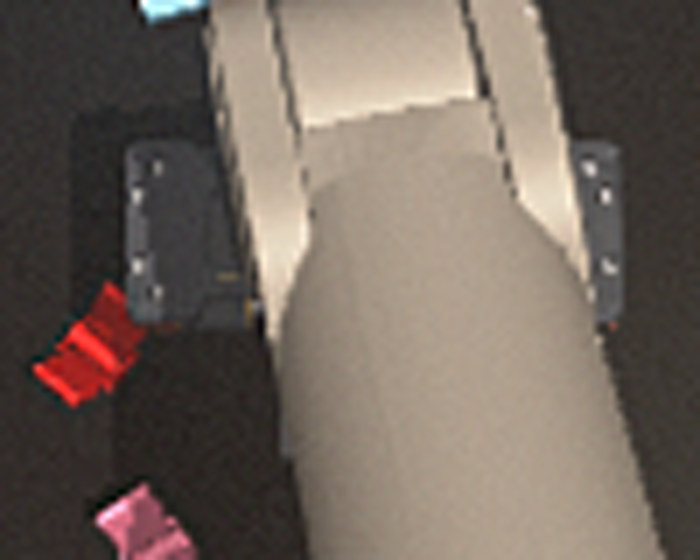

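>>> {"fn": "arm_command", "kwargs": {"series": [[[-0.5, -0.3, 2, 0, 0, 0], [-0.5, -0.3, 3.6, 0, 0, 0], [-0.5, -0.3, 3.6, 0, 0, 0], [-0.5, -0.3, 3.6, 0, 0, 0]]]}}

```text
clock: 3.2
ee_pos: [0.535, -0.034, 0.1444]
tool_rot: [-0.706, 0.708, -0.0, 0.0]
contact_force: [0.7, -0.9, -0.3]
width: 0.0882
```

```bash
python3 - <<'E'
from h import *
info()
rows([([.534,-.0342,.1],np.radians(-90))])
E
```

```text
t 3.2 p [ 0.535  -0.034   0.1444] yaw -90.2 zax [ 0. -0. -1.] F [ 0.66 -0.89 -0.34] w 0.0882 q [ 0.26  0.36 -0.38  1.94  0.17  0.87 -1.79]
[0.02, 0.1, 4.44, -0.0, -0.0, -0.003]
```

Good; descend, then close.

>>> {"fn": "arm_command", "kwargs": {"series": [[[0, 0.1, 2, 0, 0, 0], [0, 0.1, 4.4, 0, 0, 0], [0, 0.1, 4.4, 0, 0, 0], [0, 0.1, 4.4, 0, 0, 0]]]}}

```text
clock: 3.7
ee_pos: [0.5347, -0.0337, 0.1011]
tool_rot: [-0.706, 0.708, -0.001, 0.0]
contact_force: [0.3, 0.8, 0.2]
width: 0.088
```

```bash
python3 - <<'E'
from h import *
info()
from station import vision
import cv2
f=vision.camera("side")["frame"][:,:,::-1]
u,v=[int(x) for x in proj("side",np.array([.534,-.034,.12]))]
cv2.imwrite(f"pics/side2z.png",cv2.resize(f[v-40:v+40,u-50:u+50],None,fx=7,fy=7,interpolation=cv2.INTER_CUBIC))
E
```

```text
t 3.7 p [ 0.5347 -0.0337  0.1011] yaw -90.19 zax [ 0.001 -0.    -1.   ] F [0.26 0.82 0.25] w 0.088 q [ 0.24  0.42 -0.36  1.97  0.21  0.78 -1.82]
```

View pics/side2z.png

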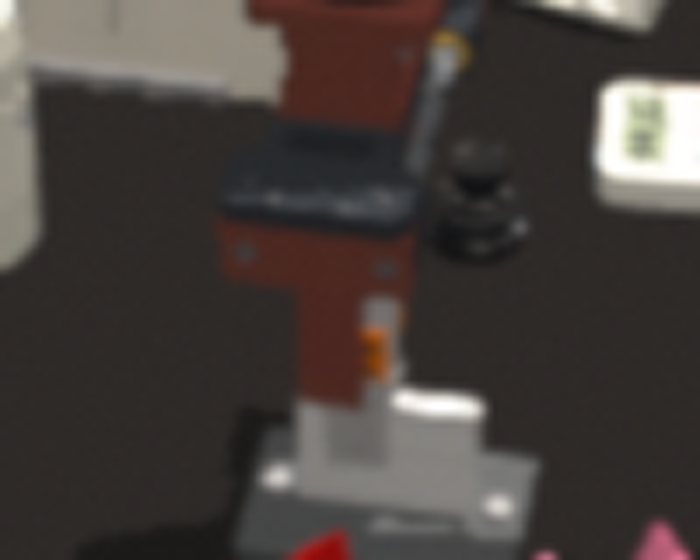

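```bash
python3 - <<'E'
from h import *
u,v=[int(x) for x in proj("side",np.array([.534,-.034,.12]))]
for P in[(.5347,.02,.082),(.5347,.015,.082),(.534,-.0155,.117),(.534,-.0525,.117),(.534,-.0155,.087),(.534,-.03,.04)]:
    print(P,(proj("side",np.array(P))-[u-50,v-40]+.5)*7)
E
```

```text
(0.5347, 0.02, 0.082) [329.26521969 457.90727663]
(0.5347, 0.015, 0.082) [331.82724235 448.8250178 ]
(0.534, -0.0155, 0.117) [349.28966219 324.50766189]
(0.534, -0.0525, 0.117) [367.4715722 261.3276319]
(0.534, -0.0155, 0.087) [349.02110352 384.86622207]
(0.534, -0.03, 0.04) [355.56244429 450.50901836]
```

```bash
python3 - <<'E'
from h import *
u,v=[int(x) for x in proj("side",np.array([.534,-.034,.12]))]
for y,z,x in((-.0396,.1795,.5313),(-.0337,.1011,.5347)):
  for dy in(.044,.0575):
    for dz in(0,.010,.019):
      print(y,dy,dz,(proj("side",np.array([x,y+dy,z-dz]))-[u-50,v-40]+.5)*7)
E
```

```text
-0.0396 0.044 0 [346.95362612 228.17859394]
-0.0396 0.044 0.01 [346.87162839 249.95064569]
-0.0396 0.044 0.019 [346.79858121 269.34614802]
-0.0396 0.0575 0 [339.7953635 252.2155253]
-0.0396 0.0575 0.01 [339.75153268 274.03078988]
-0.0396 0.0575 0.019 [339.71248944 293.46320349]
-0.0337 0.044 0 [334.24737818 402.21657857]
-0.0337 0.044 0.01 [334.23425738 422.26745947]
-0.0337 0.044 0.019 [334.22256428 440.13654986]
-0.0337 0.0575 0 [327.26426869 426.67820154]
-0.0337 0.0575 0.01 [327.28748059 446.75523877]
-0.0337 0.0575 0.019 [327.30816518 464.6462887 ]
```

>>> {"fn": "arm_command", "kwargs": {"series": [[[0, 0, 0, 0, 0, 0], [0, 0, 0, 0, 0, 0], [0, 0, 0, 0, 0, 0], [0, 0, 0, 0, 0, 0], [0, 0, 0, 0, 0, 0], [0, 0, 0, 0, 0, 0]]], "claw": 0, "newtons": 22}}

```text
clock: 4.5
ee_pos: [0.535, -0.0336, 0.1011]
tool_rot: [-0.706, 0.708, -0.001, 0.001]
contact_force: [-2.1, 0.1, 13.1]
width: 0.0316
```

```bash
cat >> h.py <<'E'
def snap(n,tag,P,hw=50,hh=40,s=7):
    from station import vision
    import cv2
    f=vision.camera(n)["frame"][:,:,::-1]
    cv2.imwrite(f"pics/{n}{tag}.png",f)
    u,v=[int(x) for x in proj(n,np.array(P))]
    print(n,"crop origin",u-hw,v-hh)
    cv2.imwrite(f"pics/{n}{tag}z.png",cv2.resize(f[v-hh:v+hh,u-hw:u+hw],None,fx=s,fy=s,interpolation=cv2.INTER_CUBIC))
E
python3 - <<'E'
from h import *
info();snap("side",3,[.534,-.034,.12])
E
```

```text
t 4.5 p [ 0.535  -0.0336  0.1011] yaw -90.19 zax [ 0.002 -0.    -1.   ] F [-2.08  0.07 13.11] w 0.0316 q [ 0.24  0.42 -0.36  1.97  0.21  0.78 -1.82]
side crop origin 208 132
```

View pics/side3z.png

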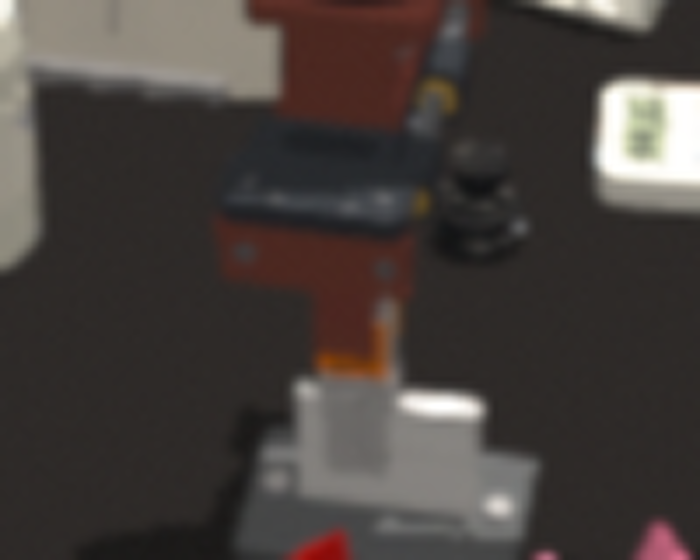

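>>> {"fn": "arm_command", "kwargs": {"series": [[[0, 0, 0, 0, 0, 0], [0, 0, 0, 0, 0, 0], [0, 0, 0, 0, 0, 0]]]}}

```text
clock: 4.92
ee_pos: [0.5355, -0.0339, 0.1018]
tool_rot: [-0.706, 0.708, -0.001, 0.001]
contact_force: [-2.5, -2.2, 12.1]
width: 0.023
```

```bash
python3 - <<'E'
from h import *
info()
E
```

```text
t 4.925 p [ 0.5355 -0.0339  0.1018] yaw -90.2 zax [ 0.003 -0.001 -1.   ] F [-2.55 -2.18 12.07] w 0.023 q [ 0.24  0.42 -0.36  1.97  0.21  0.78 -1.82]
```

>>> {"fn": "arm_command", "kwargs": {"series": [[[0, 0, -0.5, 0, 0, 0], [0, 0, -1.5, 0, 0, 0], [0, 0, -3, 0, 0, 0], [0, 0, -5, 0, 0, 0], [0, 0, -7.5, 0, 0, 0], [0, 0, -10, 0, 0, 0], [0, 0, -10, 0, 0, 0]]]}}

```text
clock: 5.8
ee_pos: [0.5354, -0.0335, 0.2025]
tool_rot: [-0.706, 0.708, -0.002, 0.002]
contact_force: [-0.3, 0.6, -1.3]
width: 0.0235
```

```bash
python3 - <<'E'
from h import *
info();snap("side",4,[.534,-.034,.17],50,45);snap("top",4,[.534,-.034,.15])
E
```

```text
t 5.8 p [ 0.5354 -0.0335  0.2025] yaw -90.19 zax [ 0.005 -0.    -1.   ] F [-0.27  0.58 -1.28] w 0.0235 q [ 0.27  0.29 -0.39  1.89  0.13  0.98 -1.75]
side crop origin 208 112
top crop origin 214 165
```

View pics/side4z.png

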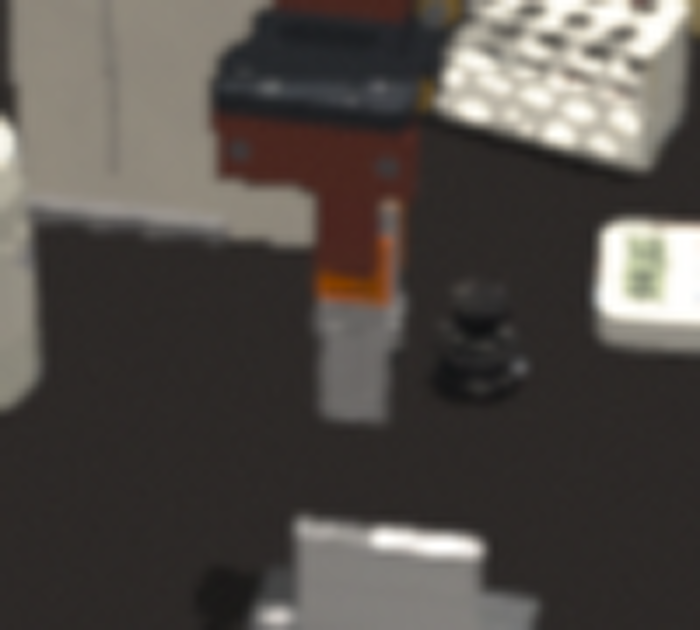

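```bash
python3 - <<'E'
from h import *
s=info()
o,d=ray("side",208+354/7-.5,112+420/7-.5)
for y in(-.022,-.018,-.012):print(y,o+d*(y-o[1])/d[1])
o1=np.array(s["ee_pos"]);t=np.array([.5445,.219,.205])
rows([(o1+(t-o1)*k/6,np.radians(-90+11.3*k/6)) for k in range(1,7)])
E
```

```text
t 5.9 p [ 0.5338 -0.0338  0.2   ] yaw -90.19 zax [ 0. -0. -1.] F [-0.03  0.32 -1.3 ] w 0.0231 q [ 0.27  0.3  -0.39  1.89  0.13  0.98 -1.75]
-0.022 [ 0.53351882 -0.022       0.13321283]
-0.018 [ 0.53278342 -0.018       0.13665629]
-0.012 [ 0.53168033 -0.012       0.14182148]
[-4.21, -0.16, -0.08, -0.0, -0.0, -0.036]
[-8.43, -0.33, -0.17, -0.0, -0.0, -0.069]
[-12.64, -0.49, -0.25, -0.0, -0.0, -0.102]
[-16.86, -0.66, -0.34, -0.0, -0.0, -0.135]
[-21.07, -0.82, -0.42, -0.0, -0.0, -0.168]
[-25.28, -0.99, -0.51, -0.0, -0.0, -0.201]
```

>>> {"fn": "arm_command", "kwargs": {"series": [[[-4, -0.2, -0.2, 0, 0, -0.03], [-8, -0.3, -0.3, 0, 0, -0.06], [-12, -0.5, -0.4, 0, 0, -0.1], [-16, -0.6, -0.4, 0, 0, -0.13], [-20, -0.8, -0.5, 0, 0, -0.17], [-23.5, -0.9, -0.5, 0, 0, -0.2], [-25.3, -1, -0.5, 0, 0, -0.2], [-25.3, -1, -0.5, 0, 0, -0.2], [-25.3, -1, -0.5, 0, 0, -0.2]]]}}

```text
clock: 7.02
ee_pos: [0.545, 0.2173, 0.2045]
tool_rot: [0.772, -0.635, 0.0, 0.001]
contact_force: [0.5, -0.1, -0.7]
width: 0.0232
```

```bash
python3 - <<'E'
from h import *
info();snap("side",5,[.544,.219,.13],45,42);snap("top",5,[.544,.219,.15],45,40)
E
```

```text
t 7.025 p [0.545  0.2173 0.2045] yaw -78.85 zax [-0.001 -0.001 -1.   ] F [ 0.45 -0.07 -0.74] w 0.0232 q [-0.09  0.39 -0.51  1.76  0.22  1.05 -2.05]
side crop origin 188 198
top crop origin 131 161
```

View pics/side5z.png

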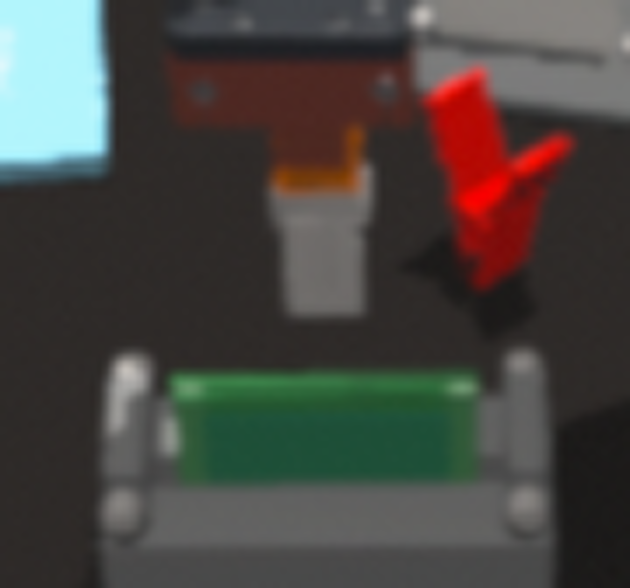

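View pics/top5z.png

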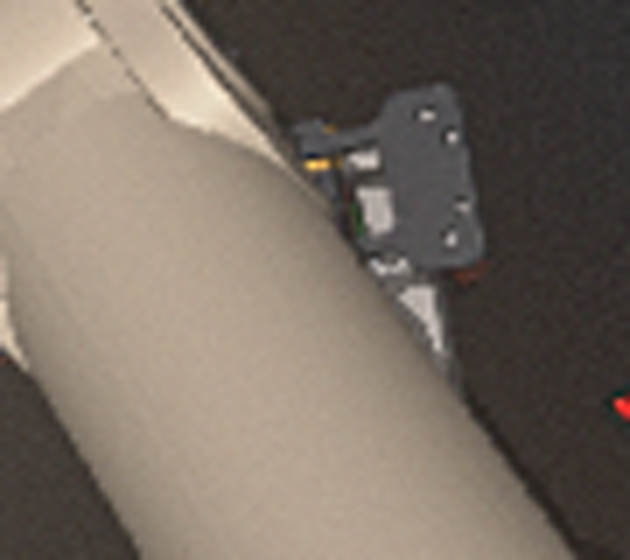

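>>> {"fn": "arm_command", "kwargs": {"series": [[[-0.1, 0, 1.5, 0, 0, 0], [-0.1, 0, 3, 0, 0, 0], [-0.1, 0, 4.5, 0, 0, 0], [-0.1, 0, 6, 0, 0, 0], [-0.1, 0, 6.5, 0, 0, 0], [-0.1, 0, 6.5, 0, 0, 0], [-0.1, 0, 6.5, 0, 0, 0]]]}}

```text
clock: 8.0
ee_pos: [0.545, 0.2205, 0.1406]
tool_rot: [0.773, -0.634, 0.0, -0.0]
contact_force: [0.4, 0.2, -0.7]
width: 0.0237
```

```bash
python3 - <<'E'
from h import *
info();snap("side",6,[.544,.219,.11],45,42);snap("top",6,[.544,.219,.11],45,40)
E
```

```text
t 8.0 p [0.545  0.2205 0.1406] yaw -78.72 zax [ 0.001  0.    -1.   ] F [ 0.41  0.19 -0.74] w 0.0237 q [-0.11  0.47 -0.49  1.82  0.27  0.92 -2.1 ]
side crop origin 188 204
top crop origin 133 163
```

View pics/side6z.png

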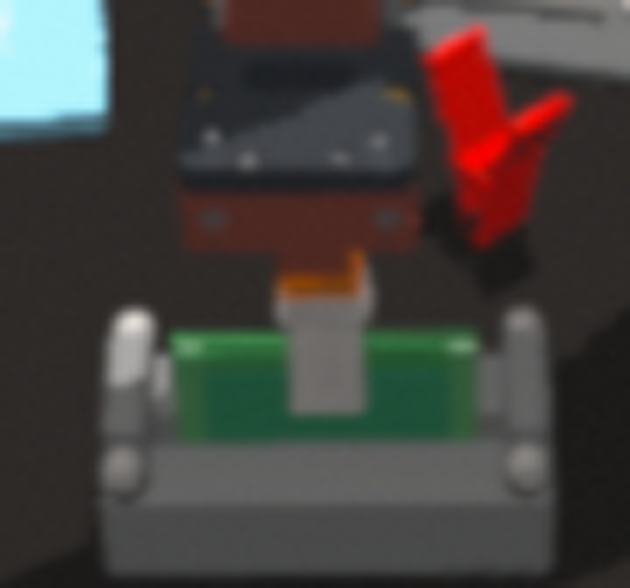

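View pics/top6z.png

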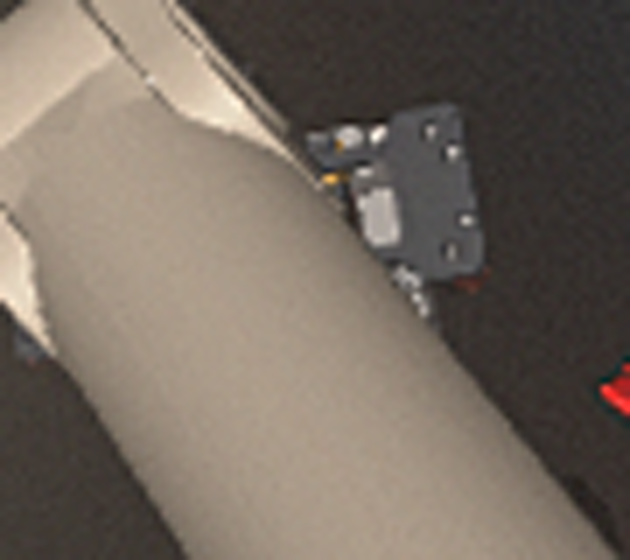

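>>> {"fn": "arm_command", "kwargs": {"series": [[[0.2, 0, 0.2, 0, 0, 0], [0.2, 0, 0.4, 0, 0, 0], [0.2, 0, 0.6, 0, 0, 0], [0.2, 0, 0.8, 0, 0, 0], [0.2, 0, 0.8, 0, 0, 0]]]}}

```text
clock: 8.72
ee_pos: [0.5449, 0.2182, 0.1318]
tool_rot: [0.773, -0.634, -0.0, 0.0]
contact_force: [-0.2, 0.3, -0.6]
width: 0.0234
```

```bash
python3 - <<'E'
from h import *
info()
E
```

```text
t 8.725 p [0.5449 0.2182 0.1318] yaw -78.72 zax [-0. -0. -1.] F [-0.18  0.27 -0.56] w 0.0234 q [-0.11  0.48 -0.49  1.83  0.28  0.91 -2.1 ]
```

>>> {"fn": "arm_command", "kwargs": {"series": [[[0, 0, 0.1, 0, 0, 0], [0, 0, 0.2, 0, 0, 0], [0, 0, 0.3, 0, 0, 0], [0, 0, 0.4, 0, 0, 0], [0, 0, 0.4, 0, 0, 0]]]}}

```text
clock: 9.35
ee_pos: [0.5449, 0.2182, 0.1279]
tool_rot: [0.773, -0.634, -0.0, 0.0]
contact_force: [-0.2, 0.0, -0.8]
width: 0.0231
```

>>> {"fn": "arm_command", "kwargs": {"series": [[[0, 0, 0.1, 0, 0, 0], [0, 0, 0.1, 0, 0, 0], [0, 0, 0.1, 0, 0, 0]]]}}

```text
clock: 9.72
ee_pos: [0.545, 0.2183, 0.1271]
tool_rot: [0.773, -0.634, 0.0, -0.0]
contact_force: [0.1, 0.6, -1.3]
width: 0.0234
```

>>> {"fn": "arm_command", "kwargs": {"series": [[[0, 0, 0.1, 0, 0, 0], [0, 0, 0.1, 0, 0, 0], [0, 0, 0.1, 0, 0, 0]]]}}

```text
clock: 10.1
ee_pos: [0.545, 0.2183, 0.126]
tool_rot: [0.773, -0.634, 0.0, 0.0]
contact_force: [0.2, 0.7, 0.3]
width: 0.0233
```

>>> {"fn": "arm_command", "kwargs": {"series": [[[0, 0, 0.1, 0, 0, 0], [0, 0, 0.1, 0, 0, 0], [0, 0, 0.1, 0, 0, 0]]]}}

```text
clock: 10.48
ee_pos: [0.5451, 0.2183, 0.1252]
tool_rot: [0.773, -0.634, 0.0, -0.0]
contact_force: [-1.0, 0.6, 0.8]
width: 0.0234
```

>>> {"fn": "arm_command", "kwargs": {"series": [[[0, 0, 0.1, 0, 0, 0], [0, 0, 0.1, 0, 0, 0], [0, 0, 0.1, 0, 0, 0]]]}}

```text
clock: 10.85
ee_pos: [0.5452, 0.2184, 0.1244]
tool_rot: [0.773, -0.634, 0.0, -0.0]
contact_force: [-1.2, -1.1, 5.1]
width: 0.0233
```

```bash
python3 - <<'E'
from h import *
info();snap("side",7,[.544,.219,.11],45,42)
E
```

```text
t 10.85 p [0.5452 0.2184 0.1244] yaw -78.73 zax [ 0.  0. -1.] F [-1.24 -1.06  5.1 ] w 0.0233 q [-0.11  0.49 -0.49  1.83  0.28  0.89 -2.11]
side crop origin 188 204
```

View pics/side7z.png

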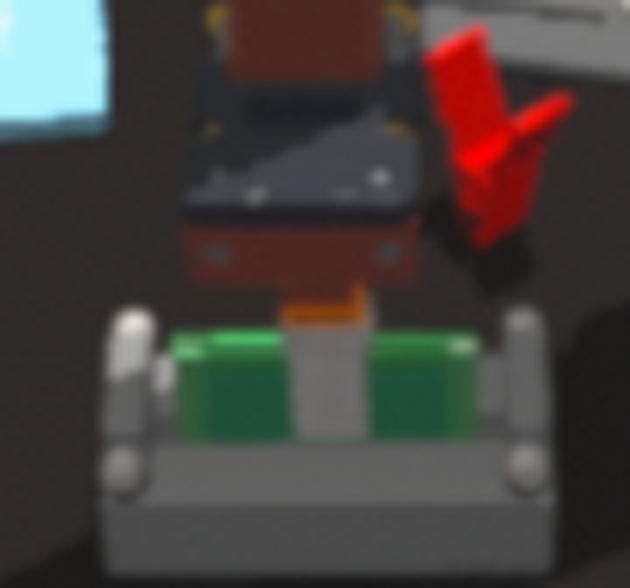

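>>> {"fn": "arm_command", "kwargs": {"series": [[[0, 0, -0.05, 0, 0, 0], [0, 0, -0.05, 0, 0, 0]]]}}

```text
clock: 11.15
ee_pos: [0.5451, 0.2183, 0.1246]
tool_rot: [0.773, -0.634, 0.0, -0.0]
contact_force: [-0.7, 0.9, 3.6]
width: 0.0234
```

>>> {"fn": "arm_command", "kwargs": {"series": [[[0, 0, 0, 0, 0, 0], [0, 0, 0, 0, 0, 0], [0, 0, 0, 0, 0, 0], [0, 0, 0, 0, 0, 0], [0, 0, 0, 0, 0, 0]]], "claw": 75}}

```text
clock: 11.78
ee_pos: [0.545, 0.2183, 0.1245]
tool_rot: [0.773, -0.634, 0.0, -0.0]
contact_force: [-0.0, -0.6, -0.2]
width: 0.0656
```

```bash
python3 - <<'E'
from h import *
info();snap("side",8,[.544,.219,.11],45,42)
E
```

```text
t 11.775 p [0.545  0.2183 0.1245] yaw -78.73 zax [ 0.  0. -1.] F [-0.02 -0.59 -0.24] w 0.0656 q [-0.11  0.48 -0.49  1.83  0.28  0.89 -2.11]
side crop origin 188 204
```

View pics/side8z.png

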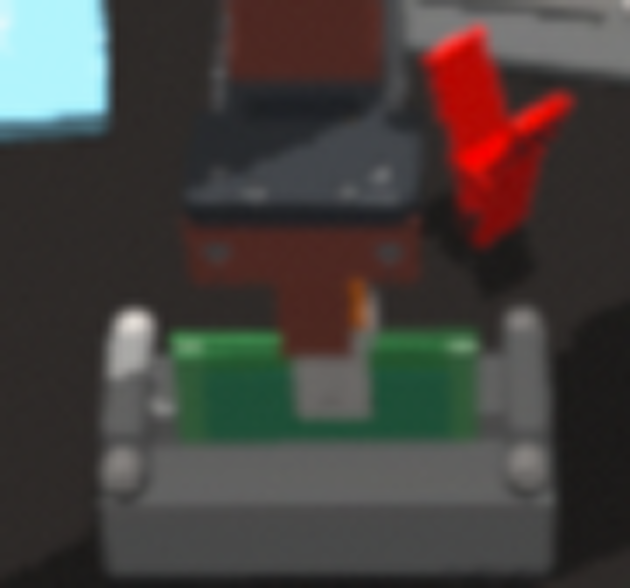

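>>> {"fn": "arm_command", "kwargs": {"series": [[[0, 0, -1, 0, 0, 0], [0, 0, -3, 0, 0, 0], [0, 0, -6, 0, 0, 0], [0, 0, -10, 0, 0, 0], [0, 0, -15, 0, 0, 0], [0, 0, -15, 0, 0, 0]]], "claw": 100}}

```text
clock: 12.58
ee_pos: [0.5472, 0.22, 0.2807]
tool_rot: [0.773, -0.634, 0.002, -0.004]
contact_force: [0.4, 0.4, -0.5]
width: 0.0877
```

```bash
python3 - <<'E'
from h import *
info();snap("side",9,[.544,.219,.11],45,42);snap("top",9,[.544,.219,.11],45,40)
E
```

```text
t 12.575 p [0.5472 0.22   0.2807] yaw -78.72 zax [ 0.009  0.004 -1.   ] F [ 0.39  0.45 -0.51] w 0.0877 q [-0.07  0.33 -0.53  1.67  0.18  1.18 -2.02]
side crop origin 188 204
top crop origin 133 163
```

View pics/side9z.png

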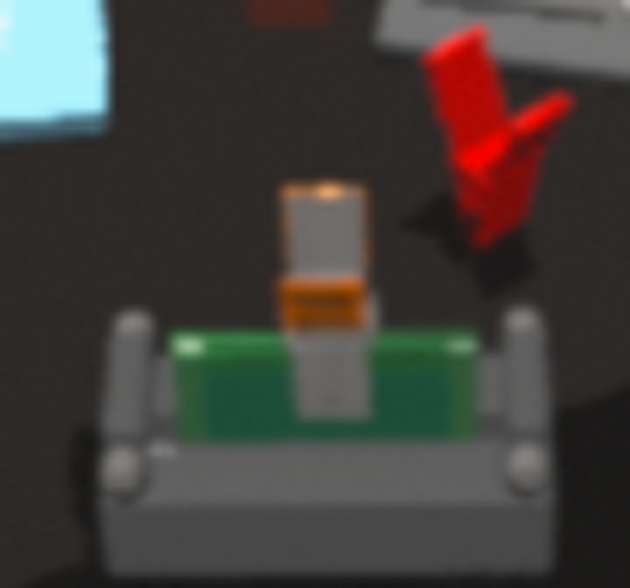

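```bash
python3 - <<'E'
from h import *
th=.197
for c,z in(((.5445,.2183),.0885),):
  for dy in(.0188,-.0188,.006,-.006):
    P=np.array([c[0]-np.sin(th)*dy,c[1]+np.cos(th)*dy,z+.053]);q=(proj("side",P)-[188,204]+.5)*7
    J=P.copy();J[2]=z-.031
    print(dy,q,(proj("side",J)-[188,204]+.5)*7)
for z in(.082,.085,.088,.091):print(z,(proj("side",np.array([.5445,.2183,z]))-[188,204]+.5)*7)
E
```

```text
0.0188 [318.56008084 278.32284716] [326.04050214 448.90531853]
-0.0188 [321.57602732 189.99400636] [328.73505334 360.73865244]
0.006 [319.60394965 247.75077869] [326.97238791 418.41368719]
-0.006 [320.56634804 219.56475662] [327.8322396 390.2790364]
0.082 [325.34386089 356.23344075]
0.085 [325.08755446 350.25420596]
0.088 [324.83034881 344.25399403]
0.091 [324.57223922 338.2326944 ]
```

View pics/top9z.png

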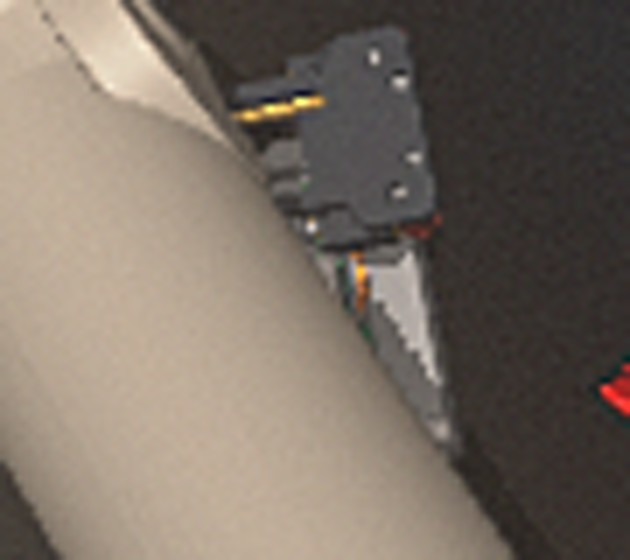

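>>> {"fn": "arm_command", "kwargs": {"series": [[[2, 3, 0, 0, 0, 0], [4, 6, 0, 0, 0, 0], [6, 9, 0, 0, 0, 0], [8, 12, 0, 0, 0, 0], [9.4, 14, 0, 0, 0, 0], [9.4, 14, 0, 0, 0, 0], [9.4, 14, 0, 0, 0, 0]]]}}

```text
clock: 13.55
ee_pos: [0.4263, 0.0992, 0.2743]
tool_rot: [0.773, -0.634, -0.0, 0.0]
contact_force: [0.6, -0.1, -0.3]
width: 0.0881
```

```bash
python3 - <<'E'
from h import *
info();snap("side",10,[.544,.219,.11],45,42);snap("top",10,[.544,.219,.1],45,40)
E
```

```text
t 13.55 p [0.4263 0.0992 0.2743] yaw -78.71 zax [-0.  0. -1.] F [ 0.6  -0.05 -0.26] w 0.0881 q [ 0.13  0.06 -0.51  1.99  0.03  1.1  -1.77]
side crop origin 188 204
top crop origin 134 164
```

View pics/top10z.png

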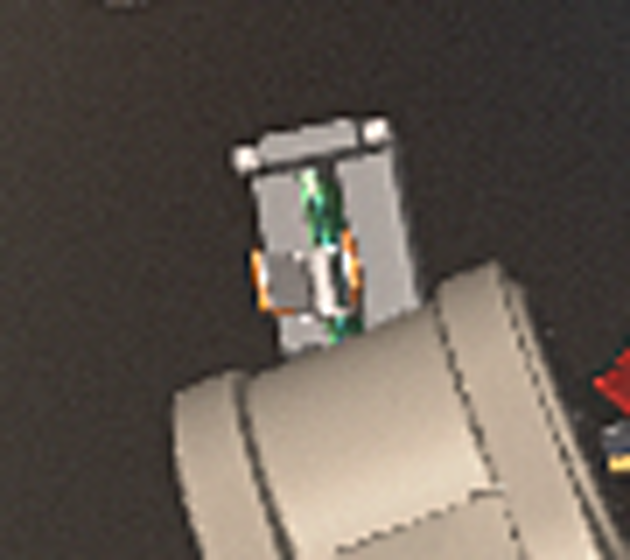

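View pics/side10.png

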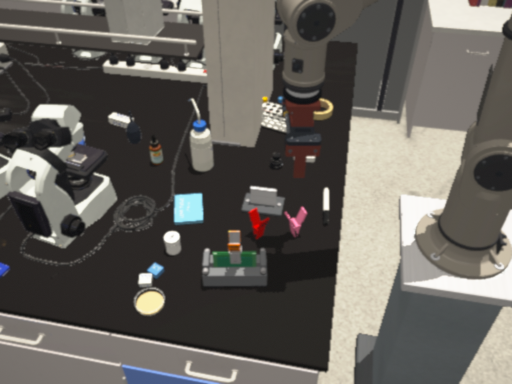

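```bash
python3 - <<'E'
from h import *
a=onz("top",134+261/7-.5,164+281/7-.5,.141);b=onz("top",134+351/7-.5,164+264/7-.5,.141);print(a,b,(a+b)/2,np.linalg.norm(a-b),np.arctan2(*(a-b)[:2])) 
for dy in(.0188,-.0188):
    q=(proj("top",np.array([.5445-np.sin(.197)*dy,.2183+np.cos(.197)*dy,.141]))-[134,164]+.5)*7;print(q)
E
```

```text
[0.54015283 0.23676647 0.141     ] [0.54711042 0.19970118 0.141     ] [0.54363163 0.21823382 0.141     ] 0.03771264716320469 -0.18555252213200613
[261.11693776 279.39283058]
[350.66677344 261.42987908]
```

Wing-tip midpoint, spread and yaw all agree with an upright, closed, centred clip. Handing in.

```bash
python3 -c "
from station import ctrl
print(ctrl.finish_job())"
```

```text
the job is handed in; nothing more can be done
None
```

I took the clip off its rail, set it over the middle of the glass edge and let go. I handed the job in at about 13.6 s of the 45 s. No verdict was reported.

- **Lift:** I squeezed the orange wings at 22 N until they were about 23 mm apart, then lifted the clip about 100 mm. It hung upright in the side picture.
- **Setting down:** I lowered it over the plates in 1 mm steps until the wrist force reached about 5 N, then backed off to 3.6 N and opened the fingers. Touch came with the edge at roughly 88 mm, which agrees with what the two cameras had shown.
- **Position after release:**
  - From above, the middle of the wing tips is at (0.544, 0.218), within 1 mm of the edge middle I estimated (0.5445, 0.218).
  - The clip is turned about 0.19 rad, and the plates about 0.19–0.20.
  - The side view shows the wings and jaw tips within 5 zoomed pixels (under 1 camera pixel) of where a closed, upright clip should be.
- **Bystanders and arm:** The can, eyepiece and timer look unmoved in the last side picture; I did not measure their positions. The arm is clear of everything and the wrist force reads near zero.
- **Disagreements:**
  - The two camera estimates of the stand's y position differed by about 4 mm. I planned the hover from a value between them and lowered at the top-view value of 0.218.
  - In the pictures the fingertips ended about 19 mm higher than specified, but this did not affect the grip.

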